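Peel the top sample tray off its nested stack and hold it over the light box

ROBOT

A 7-joint arm with a two-finger parallel gripper is mounted at the origin on the work surface. World frame = base frame: x ahead of the robot, y to its left, z up, the work surface at z = 0. Lengths are in m, angles in rad, forces in N, time in s.
With the tool pointing down it reaches from about 0.4 to 0.85 m from the base axis. Payload 10.4 kg.
Tool frame: the origin (TCP) lies midway between the tips of the shut fingers; the grasp point (between the pads) lies 19 mm behind it; z points along the fingers, x is the direction in which the jaws open and shut, and the axes are right-handed (so a half turn about z gives the same grasp; the last joint's range is limited). The gripper opens to 85 mm and grips with 20 to 120 N. Pads are 22 mm wide; open, the fingers measure 114 mm over their backs; the gripper's body (76 mm by 85 mm) begins 54 mm behind the grasp point. The pads swing forward as they close: fully open they stand 13 mm farther back than shut.
Start: joints at [1.193, 0.332, -0.065, 1.46, 0.022, 1.35, -0.088], TCP at [0.217, -0.586, 0.231] pointing down, gripper open.
Joint ranges: [-2.6, 2.6], [-0.5, 2.12], [-1.47, 1.34], [0.16, 2.42], [-1.27, 4.41], [0.06, 2.06], [-2.6, 2.6]. Speed limits (rad/s): [2.22, 2.22, 2.79, 2.79, 3.14, 3.14, 3.14].

INTERFACE

Orientations are given as a unit quaternion [x, y, z, w].
In Python, from workcell import monitor, eyes, ticket, models gives the robot as it stands.
- The arm moves only by the tool servo_tool, never from a script. Its argument "motion" is a list of rows, each a list of 7 numbers: the opening, from 0 (shut) to 1 (fully open), then the shift along the tool's x, y, z in m, then the turn, a rotation vector about the tool's x, y, z in degrees. In form: [[fingers, tx, ty, tz, rx, ry, rz], ...]. A call has 1 to 20 rows; each row is the pose to reach, as a shift and turn from the pose commanded when the call began, along the tool's axes at that moment; what a row does not reach only later rows make up. A row lasts 1/8 s, in which the tool goes at most 62.5 mm and 10.7 degrees, less where a joint would pass 70% of its speed; a pose out of reach is approached as far as the arm can. A call with a gripper value outside its range is refused whole. The fingers move at their own pace and stop on an object; "grip_force" is the grip in N (left out, the last holds). Time passes only in rows, so rows that repeat a pose let the fingers close. It gives the time, the measured TCP pose, the force and the opening at its end, in the units of the state.
- monitor.get_obs(): the state, without advancing time (a new reading comes with each control period).
- eyes.camera(name): name is "side" or "top" or "wrist"; returns (picture, depth): 400x640x3 uint8, blue, green, red; 400x640 float32, m along the optical axis (not along the pixel's ray), 0 where there is no reading.
- eyes.camera_info(name): a dict with "intrinsics" (3x3 intrinsics, pixels), "k1" (the pictures are not rectified: a ray, as slopes to the right and down, at radius r is drawn at 1 + k1 r^2 times it, then the intrinsics apply), "extrinsics" (4x4, takes a point from world to camera coordinates); the wrist camera has in their place "tool_from_camera" (4x4, takes a point from camera to tool coordinates, whose origin is the TCP and whose axes are the tool frame's). Camera axes: x right, y down, z forward; pixel columns grow to the right and rows downward; lengths in m; the calibration is good to about 2 mm. A picture is of the moment at which its call begins: read the wrist's pose just before it. camera_info takes no time and is no camera call.
- ticket.hand_in(): hands the job in, once; it reports no verdict.
Trained networks look in the newest picture that a camera, given by its name, has taken for a name from the list of things; names that differ only in an ending like _2 or _b are one class to them, and where a whole thing is asked for, a point or a joint stands for the part that bears it (a point fixed in the world has none). Each returns a list of dicts, best first, with "confidence" (0 to 1); they miss things now and then, are a little off and sometimes report something else, mostly with a low value. They report only what shows in the picture. A call takes as long as a camera call.
- models.boxes_of(camera, thing): "point" ([x, y, z] in m, in the coordinates of the camera as it stood for that picture, good to about 4 mm: the middle of the surface that is visible of it).
The state is a dict: "clock": time; "joint_pos": joint angles; "joint_velocities": joint speeds; "tau": joint torques, N m; "position": TCP position; "ee_rot": TCP orientation; "ft_force": force on the tool from outside, world axes, zero at the start; "torque": the same for the moment, N m; "grip_width": opening from 0.0 (shut) to 1.0 (fully open).
Only numpy, scipy, OpenCV 4.12 (cv2) and the standard library are available. Lean on these libraries where they do the work, as an engineer would, in place of code of your own. Each camera call takes 0.05 s, during which the arm holds its last target. There are 200 camera calls.

TASK

The nested sample trays have snapped together. Start the top tray off the stack by one corner, lifting that corner while the opposite corner is still down in the nest, so that it peels free alone and the rest of the stack stays standing where it is. Then hold the tray level over the middle of the light box, about a hand's breadth above it, ready to be checked for cracks, and finish still holding it there; leave the tube rack, the bottle and the tip box alone.

Things in the scene. Friction and masses are not known exactly. Their poses are not given: they have to be found in the camera images.
- tray: top tray of the nested stack: grey-blue plastic, 180 (its x) by 150 (its y) by 42 mm high, 80 to 140 g, open at the top, corners cut at 45 degrees (28 mm off each side). Its rim is 10 mm wide, 14 mm high, with upright faces; inside, below the rim, the wall steps 3 mm inward and slopes to the floor. Origin: centre of the floor's underside, z up; rim top 42 mm, rim underside 28 mm above it
- tray_corner0 (a point): mid-width of the rim's top at the middle of the tray's cut corner towards its +x +y (72.5, 57.5, 42 mm in the tray's frame). The cut edge is 40 mm long outside, 31 mm inside; a pinch across the rim there closes along the tray's (+1,+1) over 10 mm, one finger inside the tray. Nested, the rim rests on the next tray's rim
- tray_corner1 (a point): the same at the corner towards the tray's -x +y; the pinch closes along (-1,+1). At each of its four corners the nested tray is held by a hidden sprung snap nub of the tray below: after 4 mm of free play that corner needs about 2 N (1.5 to 2.5) to come past, and by 10 mm of lift it is free
- tray_corner2 (a point): the same at the corner towards -x -y (diagonally across from corner 0); the pinch closes along (-1,-1). Four nubs at once, or two along a side, can lift or tip the stack below; one corner at a time does not: turn the tray up about the diagonal corner, which rests on the rim below; the slope of the walls gives it room
- tray_corner3 (a point): the same at the corner towards +x -y (diagonally across from corner 1); the pinch closes along (+1,-1)
- stack: the five identical trays below, clinging together as one piece standing loose on the bench, 0.52 to 0.63 kg. Origin: centre of its underside, z up, axes along the top tray's. Its rims lie one on another without gaps, each 14 mm high; the uppermost ends 98 mm above the origin, where the top tray's rim (98 to 112 mm) begins. Fingers more than 14 mm below the top rim's top pinch the next rim too
- lightbox: inspection light box, fixed to the bench: a grey case 260 (its x) by 220 (its y) by 28 mm high with a white panel on top, 29 mm above the bench. Origin: centre of its underside, z up
- tube_rack: bystander: white tube rack with red-capped tubes, 70 by 210 mm, 115 mm high, origin at the centre of its underside
- bottle: bystander: glass bottle with a blue cap, 84 mm across, 150 mm high, origin at the centre of its underside
- tip_box: bystander: dark blue pipette-tip box with a pale closed lid, 89 by 126 mm, 89 mm high, origin at the centre of its underside

How it is judged:
On the way:
1. one corner of the top tray is lifted 15 mm or more out of the nest while the opposite corner is still within 8 mm of its seat (((z of tray_corner0 in the frame of stack above 0.127 m and z of tray_corner2 in the frame of stack below 0.12 m) or (z of tray_corner2 in the frame of stack above 0.127 m and z of tray_corner0 in the frame of stack below 0.12 m) or (z of tray_corner1 in the frame of stack above 0.127 m and z of tray_corner3 in the frame of stack below 0.12 m) or (z of tray_corner3 in the frame of stack above 0.127 m and z of tray_corner1 in the frame of stack below 0.12 m))), for 0.1 s.
At the end, for the whole second after the job is handed in: Tray still in the fingers, at rest, within 0.2 rad of level, its middle within 50 mm of the light box's middle from above, underside 80 to 220 mm above the bench, touching neither light box nor stack; the rest of the stack upright on the bench within 40 mm of its start (horizontal distance between tray and lightbox below 0.05 m and z of tray in the frame of lightbox between 0.08 and 0.22 m and angle between tray's own z axis and vertical below 0.2 rad and linear speed of tray below 0.03 m/s and contact force between tray and the fingers above 1 N and contact force between tray and lightbox below 0.1 N and contact force between tray and stack below 0.1 N and angle between stack's own z axis and vertical below 0.05 rad and height (world z) of stack below 0.006 m and distance of stack from where it was at the start of the episode below 0.04 m); the arm keeps its last pose, push and grip.
It fails at once if the rest of the stack is lifted, tipped up or pushed away (height (world z) of stack above 0.015 m or angle between stack's own z axis and vertical above 0.15 rad or distance of stack from where it was at the start of the episode above 0.04 m).
It fails at once if the tube rack, the bottle or the tip box is pushed out of place (distance of any of tube_rack, bottle, tip_box from where it was at the start of the episode above 0.03 m).
It also fails if it takes over 45 s, if anything falls off the work surface, if the arm or the gripper's body presses on something with over 40 N, if the wrist force passes 120 N, or if a joint passes its speed limit or range.

## Working session

There is one attempt and no reset: what is moved stays moved. The work goes in short steps, Python scripts to look and compute and a tool call to move; the robot and the scene stay as the last step left them, time stands still between calls to the robot, and variables do not carry over. Pictures are saved under pics/ and viewed, about 8 in all and at most 12, crops included, and the job is handed in when it is done.

Besides the shell and the picture viewer there is one more tool, called as a command line: name --pt "numbers of a row" for each row, then --argument value for the rest. servo_tool: Moves the arm, as the interface text tells. Its arguments: {"type":"object","properties":{"motion":{"type":"array"},"grip_force":{"type":"number"}},"required":["motion"]}

```bash
mkdir -p pics; ls; cat > h.py <<'E'
import numpy as np, cv2
from scipy.spatial.transform import Rotation as R
from workcell import monitor, eyes, ticket, models
def pts(name, obs=None):
    """picture, world point per pixel, valid mask"""
    o=monitor.get_obs(); im,d=eyes.camera(name); c=eyes.camera_info(name)
    K=np.array(c["intrinsics"]); v,u=np.mgrid[:400,:640]
    uv=np.stack([u,v],-1).reshape(-1,1,2).astype(float)
    n=cv2.undistortPoints(uv,K,np.array([c["k1"],0,0,0.])).reshape(400,640,2)
    P=np.dstack([n*d[...,None],d])
    T=T_wc(name,o,c)
    return im,P@T[:3,:3].T+T[:3,3],d>0
def T_wc(name,o=None,c=None):
    o=o or monitor.get_obs(); c=c or eyes.camera_info(name)
    if name=="wrist":
        T=np.eye(4);T[:3,:3]=R.from_quat(o["ee_rot"]).as_matrix();T[:3,3]=o["position"]
        return T@np.array(c["tool_from_camera"])
    return np.linalg.inv(np.array(c["extrinsics"]))
E
cat > a.py <<'E'
from h import *
print(monitor.get_obs())
for n in ["top","side"]:
    im,P,m=pts(n); cv2.imwrite(f"pics/{n}0.png",im); np.savez(f"{n}0.npz",P=P,m=m,im=im)
    T=T_wc(n); print(n,T[:3,3])
    for t in ["tray","tray_corner0","tray_corner1","tray_corner2","tray_corner3","stack","lightbox","tube_rack","bottle","tip_box"]:
        for r in models.boxes_of(n,t)[:2]:
            print(t,round(r["confidence"],2),np.round(T[:3,:3]@r["point"]+T[:3,3],3))
E
python3 a.py
```

```text
pics
{'clock': 0.0, 'joint_pos': array([ 1.19341007,  0.33284637, -0.06472057,  1.46091931,  0.02156372,
        1.34992125, -0.08848236]), 'joint_velocities': array([-1.68001753e-03, -6.11285529e-05,  1.18829918e-03,  1.12369116e-03,
        6.59153162e-04, -1.00058662e-03, -8.68058792e-05]), 'tau': array([-1.01534356e-04, -6.25447297e+01,  4.89435357e-02, -3.91612816e+01,
        1.61904161e-02,  9.91244480e-03, -4.53459734e-05]), 'position': array([ 0.21700647, -0.58571807,  0.23054242]), 'ee_rot': array([ 8.20803213e-01, -5.71210640e-01, -5.81555518e-04, -3.90246916e-04]), 'ft_force': array([-0.48234646, -0.43801456, -0.8705852 ]), 'torque': array([-0.01480369,  0.02895615,  0.0041507 ]), 'grip_width': 1.000425768199972}
top [ 0.40058107 -0.02356482  1.10748468]
tray 0.63 [ 0.472 -0.256  0.072]
tray_corner0 0.69 [ 0.465 -0.262  0.071]
tray_corner1 0.69 [ 0.465 -0.262  0.071]
tray_corner2 0.69 [ 0.465 -0.262  0.071]
tray_corner3 0.69 [ 0.465 -0.262  0.071]
stack 0.82 [ 0.457 -0.176  0.06 ]
lightbox 0.74 [0.44  0.256 0.03 ]
tube_rack 0.64 [ 0.755 -0.012  0.058]
tip_box 0.59 [ 0.711 -0.269  0.092]
side [0.47711325 0.68506468 0.95309365]
tray 0.85 [ 0.47  -0.278  0.084]
tray_corner0 0.81 [ 0.468 -0.279  0.084]
tray_corner1 0.81 [ 0.468 -0.279  0.084]
tray_corner2 0.81 [ 0.468 -0.279  0.084]
tray_corner3 0.81 [ 0.468 -0.279  0.084]
stack 0.82 [ 0.472 -0.174  0.065]
lightbox 0.95 [0.44  0.272 0.024]
tube_rack 0.58 [0.758 0.027 0.055]
bottle 0.91 [0.711 0.266 0.102]
tip_box 0.9 [ 0.722 -0.235  0.085]
```

```bash
cat > b.py <<'E'
from h import *
from scipy.optimize import minimize
z=np.load("top0.npz"); P,m=z["P"],z["m"]
q=m&(abs(P[...,2]-.112)<.008)&(abs(P[...,0]-.47)<.16)&(abs(P[...,1]+.26)<.16)
X=P[q]; print(len(X),np.median(X[:,2]),X.min(0),X.max(0))
# rim band: inside outer octagon, outside inner one; fit by distance to mid-line octagon
def sd(p,a,b,c):  # signed dist-like to octagon
    x,y=abs(p[:,0]),abs(p[:,1]); return np.max([x-a,y-b,(x+y-(a+b-c))/2**.5],0)
def cost(t):
    c,s=np.cos(t[2]),np.sin(t[2]); p=(X[:,:2]-t[:2])@np.array([[c,-s],[s,c]])
    return np.minimum(abs(sd(p,.085,.07,.028-.01*.586/1)),.012).mean()
best=min((minimize(cost,[x0,y0,a],method="Nelder-Mead",options=dict(xatol=1e-5,fatol=1e-7,maxiter=2000)) for a in np.linspace(-1.5,1.5,9) for x0,y0 in [((X[:,0].min()+X[:,0].max())/2,(X[:,1].min()+X[:,1].max())/2)]),key=lambda r:r.fun)
x,y,a=best.x; print(best.x,np.degrees(a),best.fun)
for i,(sx,sy) in enumerate([(1,1),(-1,1),(-1,-1),(1,-1)]):
    l=np.array([sx*.0725,sy*.0575]);c,s=np.cos(a),np.sin(a)
    print(i,np.round([x+c*l[0]-s*l[1],y+s*l[0]+c*l[1]],4),"dir",np.degrees(a+np.arctan2(sy,sx)))
q=m&(abs(P[...,2]-.029)<.006)&(abs(P[...,0]-.44)<.2)&(abs(P[...,1]-.26)<.2)
print("lb",cv2.minAreaRect(P[q][:,:2].astype(np.float32)))
E
python3 b.py
```

```text
1461 0.11097305836810212 [ 0.37881781 -0.32559892  0.10401154] [ 0.55951823 -0.17346548  0.11742515]
[ 0.46895411 -0.2489365   0.01867143] 1.069793968361616 0.002752482723553817
0 [ 0.5404 -0.1901] dir 46.069793968361616
1 [ 0.3954 -0.1928] dir 136.0697939683616
2 [ 0.3975 -0.3078] dir -133.9302060316384
3 [ 0.5425 -0.3051] dir -43.930206031638384
lb ((0.4428892433643341, 0.2591809034347534), (0.2216835916042328, 0.26058825850486755), 77.38042449951172)
```

View pics/top0.png

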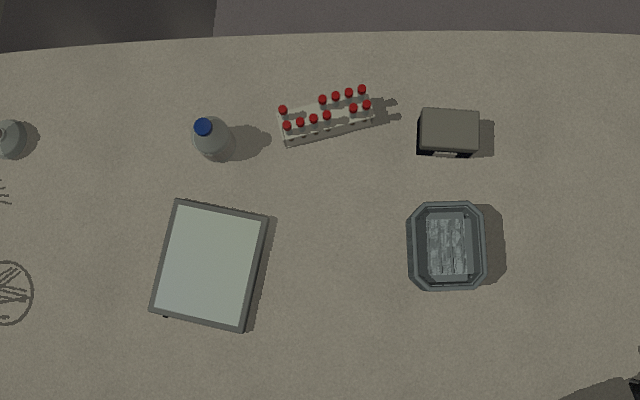

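View pics/side0.png

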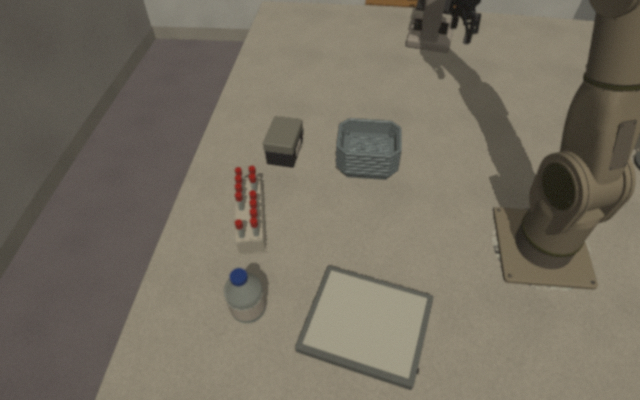

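```bash
cat >> h.py <<'E'
def delta(pos,Rw,quiet=False):
    o=monitor.get_obs(); R0=R.from_quat(o["ee_rot"])
    t=R0.inv().apply(np.array(pos)-o["position"]); r=(R0.inv()*Rw).as_rotvec(degrees=True)
    if not quiet: print("shift mm",np.round(t*1e3,1),"turn",np.round(r,2),"clock",o["clock"])
    return t,r
def down(yaw): # tool down with x axis at yaw deg
    a=np.radians(yaw); x=np.array([np.cos(a),np.sin(a),0]); z=np.array([0,0,-1.]); y=np.cross(z,x)
    return R.from_matrix(np.c_[x,y,z])
E
python3 -c "
from h import *
delta([.5425,-.3051,.20],down(-43.9))"
```

```text
shift mm [-150.4 -402.7   31.3] turn [  0.    -0.   -25.77] clock 1.1
```

servo_tool --pt "0.6 -0.018 -0.05 0 0 0 -3" --pt "0.6 -0.036 -0.1 0 0 0 -6" --pt "0.6 -0.055 -0.15 0.01 0 0 -9" --pt "0.6 -0.074 -0.2 0.01 0 0 -12" --pt "0.6 -0.093 -0.25 0.015 0 0 -16" --pt "0.6 -0.112 -0.3 0.02 0 0 -20" --pt "0.6 -0.131 -0.35 0.02 0 0 -23" --pt "0.6 -0.15 -0.4027 0.031 0 0 -25.8" --pt "0.6 -0.1504 -0.4027 0.0313 0 0 -25.8" --pt "0.6 -0.1504 -0.4027 0.0313 0 0 -25.8"

```text
clock: 2.35
position: [0.5423, -0.3054, 0.1999]
ee_rot: [0.928, -0.374, -0.0, 0.0]
ft_force: [0.8, 0.1, 0.2]
grip_width: 0.596
```

```bash
cat > c.py <<'E'
from h import *
o=monitor.get_obs(); print(o["clock"],o["position"],o["joint_pos"])
im,P,m=pts("wrist"); np.savez("w.npz",P=P,m=m,im=im)
T=np.linalg.inv(T_wc("wrist")); c=eyes.camera_info("wrist")
q=m&(abs(P[...,2]-.111)<.006); print(q.sum(),np.median(P[q][:,2]),P[q].min(0),P[q].max(0))
v=im.copy()
# overlay predicted tray outline, rim top
def proj(X): return cv2.projectPoints((X@T[:3,:3].T+T[:3,3])[:,None],np.zeros(3),np.zeros(3),np.array(c["intrinsics"]),np.array([c["k1"],0,0,0.]))[0].reshape(-1,2)
x,y,a=.46895,-.24894,.01867
R2=np.array([[np.cos(a),-np.sin(a)],[np.sin(a),np.cos(a)]])
for A,B,C in [(.09,.075,.028),(.08,.065,.0222)]:
    o8=np.array([[A,B-C],[A-C,B],[C-A,B],[-A,B-C],[-A,C-B],[C-A,-B],[A-C,-B],[A,C-B]])@R2.T+[x,y]
    p=proj(np.c_[o8,np.full(8,.112)]); cv2.polylines(v,[p.round().astype(int)],True,(0,0,255),1)
cv2.imwrite("pics/w1.png",v)
E
python3 c.py
```

```text
2.35 [ 0.54230935 -0.30544184  0.19988089] [ 0.71004524  0.36690651 -0.34722835  1.49690605  0.12748842  1.30034216
 -0.415832  ]
7798 0.11143489786543284 [ 0.37820606 -0.32618654  0.10500406] [ 0.5586412  -0.17545091  0.11460452]
```

View pics/w1.png

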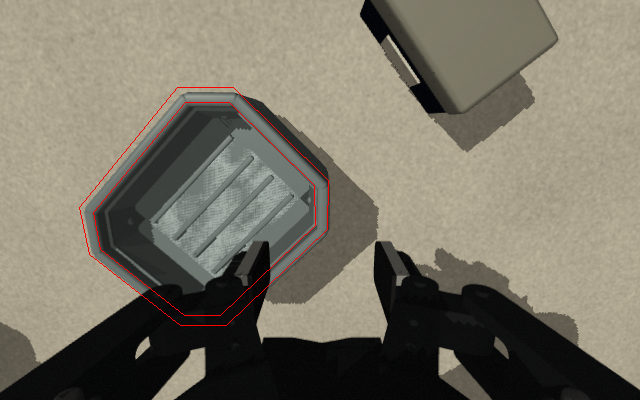

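```bash
sed -e 's/top0.npz/w.npz/' -e '/^q=m&(abs(P\[...,2\]-.029/,$d' -e 's/<.008/<.005/' b.py > b2.py; python3 b2.py; python3 - <<'E'
import numpy as np,cv2
z=np.load("w.npz");P,m,im=z["P"],z["m"],z["im"]
q=m&(abs(P[...,2]-.111)<.006); v=im.copy(); v[q]=(0,200,0)
# profile along the row through corner 3: points by projection on outward dir
u=np.array([np.cos(np.radians(-43.93)),np.sin(np.radians(-43.93))]);w=np.array([-u[1],u[0]])
d=P[...,:2]-[.5425,-.3051]; s=d@u;t=d@w
for lo in np.arange(-.016,.016,.002):
    k=m&(s>=lo)&(s<lo+.002)&(abs(t)<.012); print(round(lo+.001,3),k.sum(),np.round(np.percentile(P[k][:,2],[10,50,90]),4) if k.any() else '')
cv2.imwrite("pics/w2.png",v[50:300,50:400])
E
```

```text
7418 0.11150200410021953 [ 0.37820606 -0.32618654  0.10700662] [ 0.5586412  -0.17545091  0.11460452]
[ 0.46913554 -0.25204588  0.01859209] 1.0652485683322497 0.0026663753731498707
0 [ 0.5406 -0.1932] dir 46.06524856833225
1 [ 0.3956 -0.1959] dir 136.06524856833224
2 [ 0.3977 -0.3109] dir -133.93475143166776
3 [ 0.5427 -0.3082] dir -43.93475143166775
-0.015 112 [0.0443 0.0725 0.2761]
-0.013 196 [0.0724 0.2768 0.2811]
-0.011 325 [0.0816 0.28   0.2853]
-0.009 509 [0.2732 0.2833 0.2898]
-0.007 608 [0.1011 0.2843 0.2912]
-0.005 598 [0.102  0.2842 0.2913]
-0.003 583 [0.1446 0.2847 0.2913]
-0.001 601 [0.112  0.2844 0.2913]
0.001 572 [0.1124 0.2846 0.2914]
0.003 598 [0.1123 0.2844 0.2912]
0.005 603 [0.1116 0.284  0.2913]
0.007 549 [0.2754 0.2851 0.2915]
0.009 549 [0.2735 0.2839 0.2906]
0.011 373 [0.0009 0.2807 0.2862]
0.013 211 [0.0007 0.278  0.2817]
0.015 112 [1.000e-04 2.744e-01 2.784e-01]
```

View pics/w2.png

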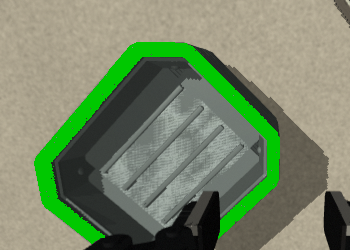

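```bash
python3 -c "
from h import *
delta([.5427,-.3079,.1015],down(-43.93))"
```

```text
shift mm [ 1.7  0.5 98.6] turn [ 0.04 -0.01 -0.03] clock 2.4
```

servo_tool --pt "0.5 0.0017 0.0005 0.03 0 0 0" --pt "0.5 0.0017 0.0005 0.06 0 0 0" --pt "0.5 0.0017 0.0005 0.08 0 0 0" --pt "0.5 0.0017 0.0005 0.09 0 0 0" --pt "0.5 0.0017 0.0005 0.0986 0 0 0" --pt "0.5 0.0017 0.0005 0.0986 0 0 0" --pt "0.5 0.0017 0.0005 0.0986 0 0 0" --grip_force 40

```text
clock: 3.28
position: [0.5438, -0.3069, 0.1022]
ee_rot: [0.928, -0.374, 0.001, 0.0]
ft_force: [1.4, -0.6, -0.3]
grip_width: 0.502
```

```bash
python3 - <<'E'
from h import *
o=monitor.get_obs();print(o["position"],o["ft_force"],o["clock"])
im,P,m=pts("wrist"); np.savez("w.npz",P=P,m=m,im=im); cv2.imwrite("pics/w3.png",im)
E
```

```text
[ 0.54384157 -0.3068915   0.10222432] [ 1.40172423 -0.62703598 -0.33893176] 3.275
```

View pics/w3.png

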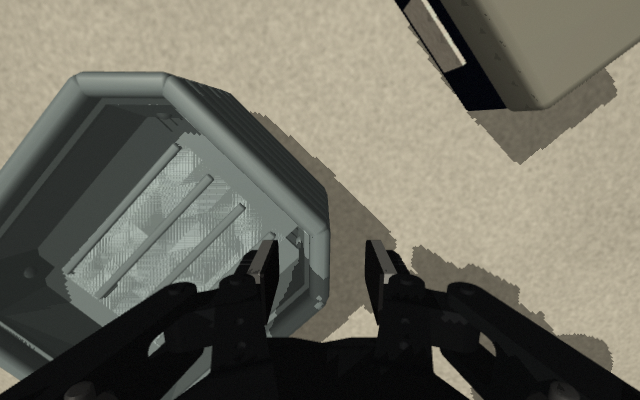

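servo_tool --pt "0.3 -0.001 0 0 0 0 0" --pt "0.2 -0.001 0 0 0 0 0" --pt "0.1 -0.001 0 0 0 0 0" --pt "0.05 -0.001 0 0 0 0 0" --pt "0 -0.001 0 0 0 0 0" --pt "0 -0.001 0 0 0 0 0" --pt "0 -0.001 0 0 0 0 0" --grip_force 60

```text
clock: 4.2
position: [0.5429, -0.3061, 0.1018]
ee_rot: [0.928, -0.374, 0.0, 0.0]
ft_force: [-0.5, 1.2, 4.5]
grip_width: 0.095
```

```bash
python3 - <<'E'
from h import *
o=monitor.get_obs();print(o["position"],o["ft_force"],o["torque"],o["grip_width"],o["clock"])
im,P,m=pts("wrist"); cv2.imwrite("pics/w4.png",im)
# peel: rotate tray about horizontal axis through opposite corner (corner1, rim underside outer edge)
tcp=o["position"]; R0=R.from_quat(o["ee_rot"])
a=.0187; d=np.array([-.0725*2,.0575*2]); c,s=np.cos(a),np.sin(a)
u=np.array([c*d[0]-s*d[1],s*d[0]+c*d[1]]); L=np.linalg.norm(u); u/=L   # corner3 -> corner1
piv=np.r_[tcp[:2]+u*(L+.005),.098]
ax=np.array([-u[1],u[0],0])   # check sign: should raise corner3
for th in [1,2,3,4,5,6,7,8,9,10,11,12]:
    for sg in [1]:
        Q=R.from_rotvec(sg*np.radians(th)*ax); p=piv+Q.apply(tcp-piv)
        print(th,np.round(R0.inv().apply(p-tcp)*1e3,1),np.round((R0.inv()*Q*R0).as_rotvec(degrees=True),2),"dz",round((p-tcp)[2]*1e3,1))
E
```

```text
[ 0.54292654 -0.30610498  0.10182567] [-0.49528835  1.18200249  4.54774004] [ 0.11383193  0.1302212  -0.05404396] 0.09463741199300028 4.2
1 [-0.1  0.  -3.3] [ 0.11  0.99 -0.  ] dz 3.3
2 [-0.2  0.  -6.6] [ 0.23  1.99 -0.  ] dz 6.6
3 [-0.5  0.1 -9.9] [ 0.34  2.98 -0.  ] dz 9.9
4 [ -0.7   0.1 -13.2] [ 0.45  3.97 -0.  ] dz 13.2
5 [ -1.    0.1 -16.6] [ 0.57  4.97 -0.  ] dz 16.6
6 [ -1.4   0.2 -19.8] [ 0.68  5.96 -0.  ] dz 19.8
7 [ -1.9   0.2 -23.1] [ 0.8   6.95 -0.  ] dz 23.1
8 [ -2.3   0.3 -26.4] [ 0.91  7.95 -0.  ] dz 26.4
9 [ -2.9   0.3 -29.7] [ 1.02  8.94 -0.  ] dz 29.7
10 [ -3.5   0.4 -32.9] [ 1.14  9.94 -0.  ] dz 32.9
11 [ -4.2   0.5 -36.2] [ 1.25 10.93 -0.  ] dz 36.2
12 [ -4.9   0.6 -39.4] [ 1.36 11.92 -0.  ] dz 39.4
```

View pics/w4.png

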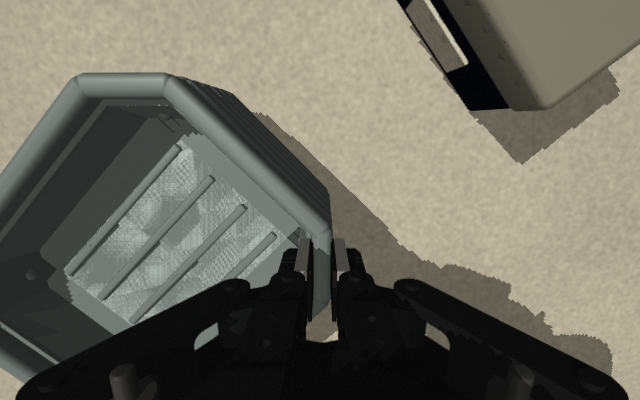

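servo_tool --pt "0 0 0 -0.0015 0.05 0.5 0" --pt "0 -0.0001 0 -0.0033 0.11 1 0" --pt "0 -0.0002 0 -0.005 0.17 1.5 0" --pt "0 -0.0002 0 -0.0066 0.23 2 0" --pt "0 -0.0005 0.0001 -0.0099 0.34 3 0" --pt "0 -0.0007 0.0001 -0.0132 0.45 4 0" --pt "0 -0.0007 0.0001 -0.0132 0.45 4 0"

```text
clock: 5.12
position: [0.542, -0.3052, 0.1151]
ee_rot: [0.927, -0.373, 0.034, 0.009]
ft_force: [-1.1, 1.5, 0.1]
grip_width: 0.09
```

```bash
cat > d.py <<'E'
from h import *
import sys
o=monitor.get_obs();print(o["position"],o["ft_force"],o["torque"],o["grip_width"],o["clock"])
im,P,m=pts("side"); cv2.imwrite(f"pics/s{sys.argv[1]}.png",cv2.resize(im[80:220,250:490],None,fx=3,fy=3))
z=np.load("side0.npz")
E
python3 d.py 1
```

```text
[ 0.54198885 -0.30519752  0.11514622] [-1.07409319  1.45016816  0.08175309] [ 0.51675148  0.22987034 -0.00800353] 0.08993798116517647 5.125
```

View pics/s1.png

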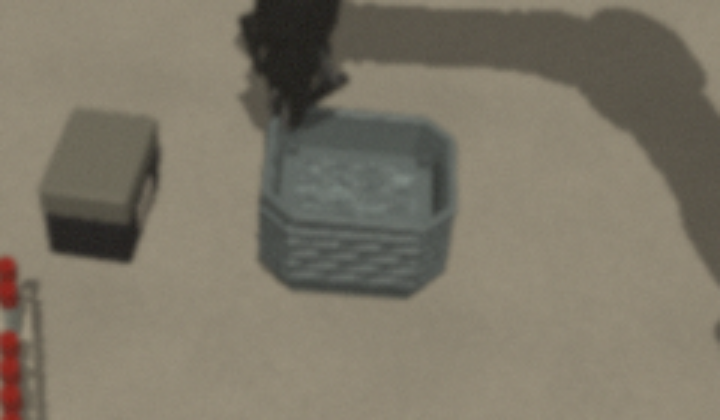

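servo_tool --pt "0 -0.0001 0 -0.0017 0.06 0.5 0" --pt "0 -0.0003 0 -0.0034 0.11 1 0" --pt "0 -0.0005 0 -0.005 0.17 1.5 0" --pt "0 -0.0007 0 -0.0066 0.23 2 0" --pt "0 -0.0009 0 -0.0083 0.28 2.5 0" --pt "0 -0.0012 0 -0.0099 0.34 3 0" --pt "0 -0.0014 0.0001 -0.0116 0.4 3.5 0" --pt "0 -0.0016 0.0001 -0.0132 0.45 4 0" --pt "0 -0.0016 0.0001 -0.0132 0.45 4 0" --pt "0 -0.0016 0.0001 -0.0132 0.45 4 0"

```text
clock: 6.42
position: [0.5403, -0.3039, 0.1277]
ee_rot: [0.925, -0.373, 0.068, 0.019]
ft_force: [2.5, 0.0, 0.0]
grip_width: 0.093
```

```bash
python3 d.py 2; python3 - <<'E'
from h import *
im,P,m=pts("top"); np.savez("t2.npz",P=P,m=m)
q=m&(abs(P[...,0]-.47)<.12)&(abs(P[...,1]+.25)<.1)&(P[...,2]>.1)&(P[...,2]<.16)
X=P[q]
for n,c in [(0,(.5406,-.192)),(1,(.3956,-.194)),(2,(.3977,-.309)),("mid-x",(.384,-.252)),("mid+y",(.468,-.180)),("mid-y",(.468,-.322)),("mid+x",(.554,-.25))]:
    k=np.hypot(*(X[:,:2]-c).T)<.012; print(n,k.sum(),np.round(np.percentile(X[k][:,2],[50,90]),4) if k.any() else '')
E
```

```text
[ 0.54025587 -0.3039011   0.12769382] [2.5272818  0.04990795 0.01301022] [ 0.22072952 -0.32344678 -0.05093937] 0.09252866801157388 6.425
0 81 [0.1267 0.1305]
1 71 [0.1106 0.1139]
2 29 [0.1057 0.1174]
mid-x 83 [0.1145 0.1184]
mid+y 72 [0.1175 0.1206]
mid-y 0 
mid+x 83 [0.1331 0.136 ]
```

View pics/s2.png

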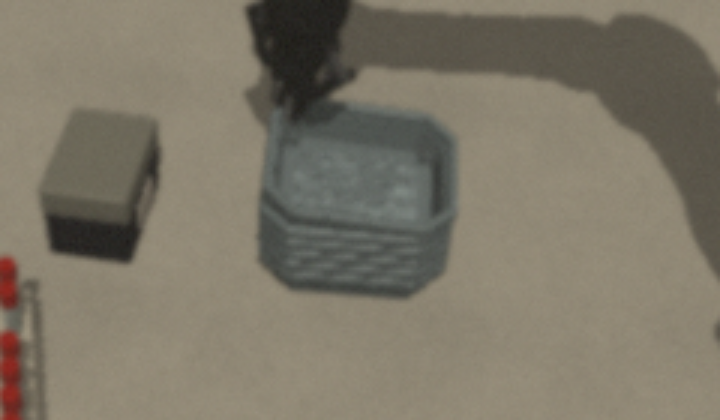

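servo_tool --pt "0 -0.0003 0 -0.0017 0.06 0.5 0" --pt "0 -0.0006 0 -0.0033 0.11 1 0" --pt "0 -0.0009 0 -0.005 0.17 1.5 0" --pt "0 -0.0012 0.0001 -0.0066 0.23 2 0" --pt "0 -0.0016 0.0001 -0.0083 0.28 2.5 0" --pt "0 -0.0019 0.0002 -0.01 0.34 3 0" --pt "0 -0.0019 0.0002 -0.01 0.34 3 0" --pt "0 -0.0019 0.0002 -0.01 0.34 3 0"

```text
clock: 7.52
position: [0.5375, -0.3021, 0.1374]
ee_rot: [0.923, -0.372, 0.093, 0.026]
ft_force: [3.7, -1.6, 0.2]
grip_width: 0.095
```

```bash
cat > e.py <<'E'
from h import *
o=monitor.get_obs();print(o["position"],o["ft_force"],o["torque"],o["grip_width"],o["clock"])
im,P,m=pts("top")
q=m&(abs(P[...,0]-.47)<.12)&(abs(P[...,1]+.25)<.1)&(P[...,2]>.08)&(P[...,2]<.18)
X=P[q]
for n,c in [(0,(.5406,-.192)),(1,(.3956,-.194)),(2,(.3977,-.309)),("mid-x",(.384,-.252)),("mid+y",(.468,-.180)),("mid+x",(.554,-.25))]:
    k=np.hypot(*(X[:,:2]-c).T)<.012; print(n,k.sum(),np.round(np.percentile(X[k][:,2],[50,90]),4) if k.any() else '')
R0=R.from_quat(o["ee_rot"]); print("world up in tool",R0.inv().apply([0,0,1]))
E
python3 e.py
```

```text
[ 0.53754039 -0.30208695  0.13736121] [ 3.70383461 -1.57401952  0.20905459] [-0.21678715 -0.62538965 -0.10456799] 0.09502766215115165 7.525
0 90 [0.1327 0.1371]
1 91 [0.1095 0.1139]
2 1 [0.0824 0.0824]
mid-x 111 [0.1106 0.1191]
mid+y 94 [0.1198 0.1234]
mid+x 52 [0.1419 0.1446]
world up in tool [ 0.19094513 -0.02143669 -0.98136661]
```

servo_tool --pt "0 0.002 0 0.0004 0 0 0" --pt "0 0.002 0 0.0004 0 0 0" --pt "0 0.0026 -0.0001 -0.0026 0 0 0" --pt "0 0.003 -0.0002 -0.0045 0 0 0" --pt "0 0.0034 -0.0002 -0.0065 0 0 0" --pt "0 0.0038 -0.0003 -0.0085 0 0 0" --pt "0 0.0042 -0.0003 -0.0105 0 0 0" --pt "0 0.0042 -0.0003 -0.0105 0 0 0" --grip_force 100

```text
clock: 8.57
position: [0.5392, -0.3035, 0.1486]
ee_rot: [0.923, -0.372, 0.093, 0.026]
ft_force: [-0.2, -0.7, -1.6]
grip_width: 0.075
```

```bash
python3 e.py
```

```text
[ 0.53919841 -0.30347021  0.14864095] [-0.24116194 -0.74099544 -1.58616713] [ 0.06517013  0.12010623 -0.03095207] 0.07504290701262668 8.575
0 92 [0.1425 0.1467]
1 100 [0.1182 0.1224]
2 5 [0.1007 0.1046]
mid-x 109 [0.1227 0.1275]
mid+y 111 [0.1279 0.1329]
mid+x 78 [0.1529 0.1558]
world up in tool [ 0.19117931 -0.02153566 -0.98131885]
```

servo_tool --pt "0 0.001 -0.0001 -0.005 0 0 0" --pt "0 0.002 -0.0002 -0.01 0 0 0" --pt "0 0.0038 -0.0004 -0.02 0 0 0" --pt "0 0.0066 -0.0007 -0.034 0 0 0" --pt "0 0.0105 -0.0012 -0.054 0 0 0" --pt "0 0.0143 -0.0016 -0.074 0 0 0" --pt "0 0.0181 -0.002 -0.093 0 0 0" --pt "0 0.0219 -0.0025 -0.1128 0 0 0" --pt "0 0.0219 -0.0025 -0.1128 0 0 0"

```text
clock: 9.75
position: [0.54, -0.3037, 0.2659]
ee_rot: [0.923, -0.372, 0.095, 0.026]
ft_force: [0.5, 0.3, -1.7]
grip_width: 0.075
```

```bash
python3 d.py 3; python3 - <<'E'
from h import *
delta([.54,-.304,.265],down(-43.9))
E
```

```text
[ 0.5399644  -0.30366379  0.26589057] [ 0.46223923  0.30267166 -1.66409987] [ 0.11285065  0.08758923 -0.02173249] 0.07452882399157566 9.75
shift mm [ 1.  -0.  -0.6] turn [ -1.26 -11.09   0.03] clock 9.8
```

View pics/s3.png

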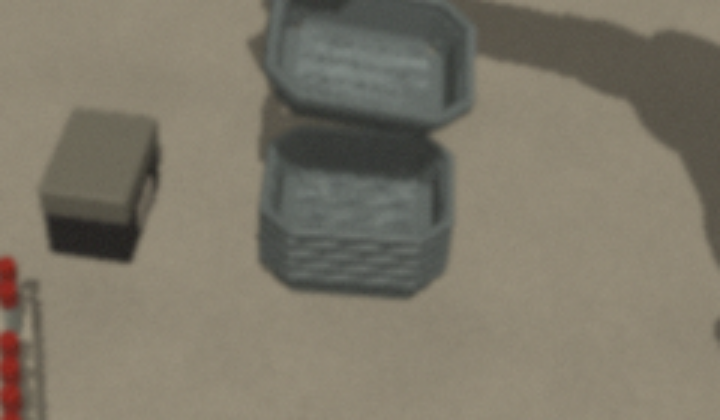

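servo_tool --pt "0 0 0 0 -0.3 -2.7 0" --pt "0 0 0 0 -0.6 -5.5 0" --pt "0 0 0 0 -0.95 -8.3 0" --pt "0 0 0 0 -1.26 -11.1 0" --pt "0 0 0 0 -1.26 -11.1 0" --pt "0 0 0 0 -1.26 -11.1 0"

```text
clock: 10.55
position: [0.539, -0.3031, 0.2628]
ee_rot: [0.928, -0.373, -0.001, -0.0]
ft_force: [-1.1, 0.9, -1.4]
grip_width: 0.08
```

```bash
python3 - <<'E'
from h import *
o=monitor.get_obs(); print(o["position"],o["ft_force"],o["clock"])
a0=np.degrees(np.arctan2(o["position"][1],o["position"][0])); r0=np.hypot(*o["position"][:2])
for k in np.r_[.02,.06,np.linspace(.12,.88,12),.94,.98,1]:
    az=np.radians(a0+k*(29.15-a0)); r=r0+k*(.605-r0)
    t,w=delta([r*np.cos(az),r*np.sin(az),o["position"][2]],down(-43.9+k*59.9),True)
    print([0,*np.round(t,3).tolist(),0,0,round(float(w[2]),1)],end=", ")
E
```

```text
[ 0.53899809 -0.30313557  0.26281052] [-1.1053095   0.88819725 -1.35869171] 10.55
[0, -0.004, -0.012, 0.0, 0, 0, -1.2], [0, -0.011, -0.036, 0.0, 0, 0, -3.6], [0, -0.025, -0.071, 0.0, 0, 0, -7.1], [0, -0.043, -0.111, 0.0, 0, 0, -11.3], [0, -0.064, -0.149, 0.0, 0, 0, -15.4], [0, -0.088, -0.185, 0.0, 0, 0, -19.6], [0, -0.114, -0.22, 0.0, 0, 0, -23.7], [0, -0.142, -0.253, 0.0, 0, 0, -27.8], [0, -0.172, -0.283, 0.0, 0, 0, -32.0], [0, -0.205, -0.311, 0.0, 0, 0, -36.1], [0, -0.239, -0.337, 0.0, 0, 0, -40.3], [0, -0.275, -0.361, 0.0, 0, 0, -44.4], [0, -0.313, -0.381, 0.0, 0, 0, -48.5], [0, -0.352, -0.399, 0.0, 0, 0, -52.7], [0, -0.387, -0.413, 0.0, 0, 0, -56.3], [0, -0.41, -0.42, 0.0, 0, 0, -58.7], [0, -0.422, -0.424, 0.0, 0, 0, -59.9],
```

servo_tool --pt "0 -0.004 -0.012 0 0 0 -1.2" --pt "0 -0.011 -0.036 0 0 0 -3.6" --pt "0 -0.025 -0.071 0 0 0 -7.1" --pt "0 -0.043 -0.111 0 0 0 -11.3" --pt "0 -0.064 -0.149 0 0 0 -15.4" --pt "0 -0.088 -0.185 0 0 0 -19.6" --pt "0 -0.114 -0.22 0 0 0 -23.7" --pt "0 -0.142 -0.253 0 0 0 -27.8" --pt "0 -0.172 -0.283 0 0 0 -32" --pt "0 -0.205 -0.311 0 0 0 -36.1" --pt "0 -0.239 -0.337 0 0 0 -40.3" --pt "0 -0.275 -0.361 0 0 0 -44.4" --pt "0 -0.313 -0.381 0 0 0 -48.5" --pt "0 -0.352 -0.399 0 0 0 -52.7" --pt "0 -0.387 -0.413 0 0 0 -56.3" --pt "0 -0.41 -0.42 0 0 0 -58.7" --pt "0 -0.422 -0.424 0 0 0 -59.9" --pt "0 -0.422 -0.424 0 0 0 -59.9" --pt "0 -0.422 -0.424 0 0 0 -59.9"

```text
clock: 12.92
position: [0.5297, 0.2933, 0.2638]
ee_rot: [0.99, 0.138, -0.001, -0.0]
ft_force: [-0.4, -0.4, -1.2]
grip_width: 0.079
```

```bash
cat > f.py <<'E'
from h import *
import sys
o=monitor.get_obs(); print(o["position"],o["ft_force"],o["clock"])
psi=R.from_quat(o["ee_rot"]).as_matrix()[:2,0]; a=np.arctan2(psi[1],psi[0])+np.pi/4
c,s=np.cos(a),np.sin(a); ctr=o["position"][:2]+np.array([[c,-s],[s,c]])@[-.0725,.0575]; print("pred centre",ctr)
im,P,m=pts("top"); ztop=o["position"][2]+.01
q=m&(abs(P[...,2]-ztop)<.03)
p=(P[...,:2]-ctr)@np.array([[c,-s],[s,c]])
x,y=abs(p[...,0]),abs(p[...,1]); sd=np.max([x-.09,y-.075,(x+y-.137)/2**.5],0)
q&=(abs(sd+.005)<.005)&((p-[.0725,-.0575])**2).sum(-1).__gt__(.03**2)
X=P[q]; med=np.median(X[:,2])
for _ in range(5):
    A=np.c_[X[:,:2]-ctr,np.ones(len(X))]; f=np.linalg.lstsq(A,X[:,2],rcond=None)[0]; r=X[:,2]-A@f; X=X[abs(r)<max(.003,2*r.std())]
print(len(X),"slopes x,y, rim z at centre",f,"resid",r.std())
n=np.array([-f[0],-f[1],1]);n/=np.linalg.norm(n)
print("tilt rad",np.arccos(n[2]),"normal in tool",R.from_quat(o["ee_rot"]).inv().apply(n))
Y=P[m&(abs(P[...,2]-ztop)<.025)&(abs(P[...,0]-ctr[0])<.14)&(abs(P[...,1]-ctr[1])<.14)]
print("extent",Y[:,:2].min(0),Y[:,:2].max(0))
cv2.imwrite(f"pics/t{sys.argv[1]}.png",im)
z=np.load("top0.npz")
for T,PP,M in [("before",z["P"],z["m"]),("now",P,m)]:
    zz=.112 if T=="before" else .098
    k=M&(abs(PP[...,2]-zz)<.008)&(abs(PP[...,0]-.47)<.13)&(abs(PP[...,1]+.25)<.12); print("stack",T,k.sum(),PP[k].min(0),PP[k].max(0))
E
python3 f.py 5
```

```text
[0.52969847 0.29330781 0.26377839] [-0.35773766 -0.38917215 -1.20293738] 12.925
pred centre [0.44418239 0.25795955]
605 slopes x,y, rim z at centre [0.00397347 0.01198501 0.27282314] resid 0.0013362972103384302
tilt rad 0.012625842191197873 normal in tool [-0.00822099  0.00993255 -0.99991688]
extent [0.38285168 0.15659675] [0.54791071 0.29302771]
stack before 1461 [ 0.37881781 -0.32559892  0.10401154] [ 0.55951823 -0.17346548  0.11742515]
stack now 1442 [ 0.37752966 -0.3261969   0.09000895] [ 0.55825188 -0.17460538  0.10292186]
```

View pics/t5.png

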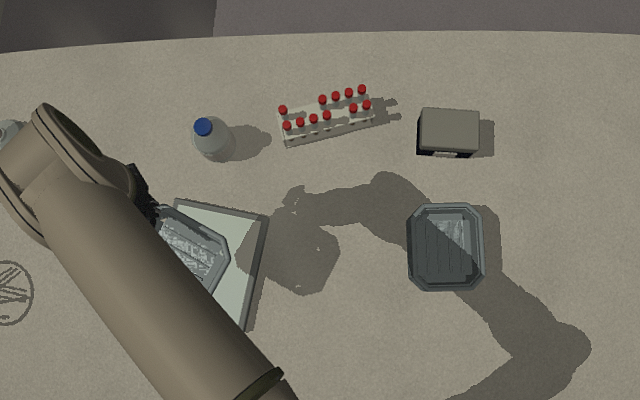

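servo_tool --pt "0 0 0 0.01 0 0 0" --pt "0 0 0 0.03 0 0 0" --pt "0 0 0 0.05 0 0 0" --pt "0 0 0 0.07 0 0 0" --pt "0 0 0 0.09 0 0 0" --pt "0 0 0 0.1 0 0 0" --pt "0 0 0 0.1 0 0 0" --pt "0 0 0 0.1 0 0 0" --pt "0 0 0 0.1 0 0 0"

```text
clock: 14.1
position: [0.529, 0.2951, 0.1647]
ee_rot: [0.99, 0.139, -0.0, -0.001]
ft_force: [0.4, 0.3, -0.9]
grip_width: 0.077
```

```bash
python3 f.py 6; python3 -c "
from h import *
im,P,m=pts('side');cv2.imwrite('pics/s6.png',im)"
```

```text
[0.52896112 0.29510504 0.16470109] [ 0.4289941   0.30778605 -0.91640767] 14.1
pred centre [0.44353878 0.25953086]
435 slopes x,y, rim z at centre [0.00777271 0.01118493 0.17332706] resid 0.0013754591513245478
tilt rad 0.013619643698724019 normal in tool [-0.0104476   0.00719086 -0.99991957]
extent [0.39569754 0.15879526] [0.54681089 0.29309851]
stack before 1461 [ 0.37881781 -0.32559892  0.10401154] [ 0.55951823 -0.17346548  0.11742515]
stack now 1442 [ 0.37758297 -0.32573046  0.0900128 ] [ 0.5588243  -0.17443885  0.10406246]
```

View pics/s6.png

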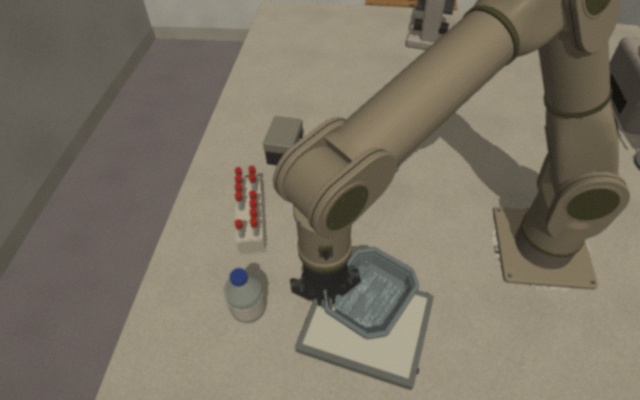

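The side view shows the tray held level, with its middle near pixel (372,290), over the light box. The bottle, rack, tip box and stack have not moved. Handing in.

```bash
python3 -c "
from h import *
print(ticket.hand_in())"
```

```text
the job is handed in; nothing more can be done
None
```

The top tray came off the stack alone. At about 14 s of the 45 s allowed I handed the job in with the tray held level over the light box; no verdict was reported.

- **Peel:** I pinched the rim at corner 3 (+x −y) and turned the tray up about corner 1. At the 8° pause, the top camera had corner 1 still at its seat (rim top 0.111 m). Corner 0 was about 15 mm up, and corner 3 was about 26 mm up by the arm's motion, since the gripper hides it. I then turned it to about 11°, lifted out the last corner, levelled the tray and swung it across.
- **Final hold:** The tray's tilt is about 0.014 rad. Its underside is about 0.131 m above the bench, roughly 10 cm over the panel. From the arm pose, its middle is within about 1 mm of the light box's measured middle.
- **Grip:** The force is set to 100 N. I raised it from 60 N before the last corner came free.
- **Stack and bystanders:** The stack's rim moved by about 1 mm, which is within measuring error. The tube rack, bottle and tip box look unmoved in the last pictures.

Two readings were less clean:
- **Camera disagreement:** The wrist and top cameras differed by about 3 mm on the stack's y position. I used the wrist's value.
- **Sideways push:** During the peel the arm pushed sideways with about 4 N. I eased it off by 2 mm before the final lift.

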